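# Close the crock with its lugged lid

## Robot

A 7-joint arm with a two-finger parallel gripper is mounted at the origin on the work surface. World frame = base frame: x ahead of the robot, y to its left, z up, the work surface at z = 0. Lengths are in mm, angles in rad, forces in N, time in s.
With the tool pointing down it reaches from about 400 to 900 mm from the base axis. Payload 5.5 kg.
Tool frame: the origin (TCP) lies midway between the tips of the shut fingers; the grasp point (between the pads) lies 19 mm behind it; z points along the fingers, y is the line along which they close (so a half turn about z gives the same grasp; the last joint's range is limited). The gripper opens to 92 mm and grips with 3 to 60 N. Pads are 19 mm wide; open, the fingers measure 130 mm over their backs; the gripper's body (75 mm by 190 mm) begins 47 mm behind the grasp point.
Start: joints at [1.448, 0.501, -0.427, 1.55, 0.221, 1.138, -0.21], TCP at [244.629, -602.21, 191.529] pointing down, gripper open.
Joint ranges: [-2.88, 2.88], [-0.31, 2.03], [-1.54, 1.56], [0.2, 2.42], [-1.41, 4.55], [0.19, 2.02], [-2.57, 2.57]. Speed limits (rad/s): [2.57, 2.57, 3.14, 3.14, 3.14, 3.14, 3.14].

## Interface

Orientations are given as a rotation vector (axis times angle).
In Python, from cell import * gives the robot as it stands.
- The arm moves only by the tool drive_tool, never from a script. Its argument "commands" is a list of rows, each a list of 2 entries, a list of its own where there are three numbers: the shift along the tool's x, y, z in cm, then the turn, a rotation vector about the tool's x, y, z in degrees. A call has 1 to 8 rows; each row shifts and turns the commanded pose from where the row before left it, along the tool's axes as they then stand; what a row does not reach is not made up. A row lasts 1/12 s, in which the tool goes at most 41.7 mm and 7.16 degrees, less where a joint would pass 70% of its speed; a pose out of reach is approached as far as the arm can. A call with a gripper value outside its range is refused whole. "hand" is the finger opening in cm, from 0 to 9.18, set as the call begins (left out, the last holds). The fingers move at their own pace and stop on an object; the grip force is fixed at half the most. Time passes only in rows, so rows that do not move let the fingers close. It gives the time, the measured TCP pose, the force, the opening and the grip force at its end, in the units of the state.
- read_state(): the state, without advancing time (a new reading comes with each control period).
- snapshot(name): name is "side" or "top" or "wrist"; returns the picture (384x512x3 uint8, red, green, blue); there is no depth.
- camera_params(name): a dict with "mtx" (3x3 intrinsics, pixels), "dist_coeffs" ([k1, k2, p1, p2, k3] as OpenCV has them; the pictures are not rectified), "T" (4x4, takes a point from camera to world coordinates). Camera axes: x right, y up, looking along -z (the intrinsics and any distortion apply to the point x, -y, -z); pixel columns grow to the right and rows downward; lengths in mm; the calibration is good to about 2 mm. A picture is of the moment at which its call begins: read the wrist's pose just before it. camera_params takes no time and is no camera call; for the wrist camera it gives the pose at the moment of the call.
- sign_off(): hands the job in; it is judged then, once.
The state is a dict: "clock": time; "joint_pos": joint angles; "dq": joint speeds; "joint_torque": joint torques, N m; "position": TCP position; "tcp_rot": TCP orientation; "contact_force": force on the tool from outside, world axes, zero at the start; "ft_torque": the same for the moment, N m; "grip_width": finger opening in mm; "finger_force": force on a finger pad.
Only numpy, scipy, OpenCV 4.12 (cv2) and the standard library are available. Lean on these libraries where they do the work, as an engineer would, in place of code of your own. Each camera call takes 0.05 s, during which the arm holds its last target. There are 200 camera calls.

## Task

Pick the stoneware lid off its sloping wooden rest and set it on the open crock. Turn it by feel until its three lugs drop into the three gaps of the steel collar on the crock's rim, so that the lid lies level and fully home, flat on the collar; then let go. Do not drop, bang or force the lid, do not shove or twist the crock, and leave the other things where they are.

Things in the scene. Friction and masses are not known exactly. Their poses are not given: they have to be found in the camera images.
- lid: Round stoneware lid, about 360 g. Origin: centre of its plug's underside; z along its axis, out through the handle; y along the handle bar. Plug 108 mm across, z 0 to 14 mm (lower edge chamfered 2 mm); flange 132 mm across, z 14 to 20 mm, with three lugs below it (see lid_grip). It starts leaning on the rest, axis 28 degrees from vertical, handle bar level.
- lid_grip (a point): On the lid's axis, 44 mm up from its origin, in the dark wooden handle bar: 16 mm thick (lid x), 70 mm long (lid y), z 20 to 54 mm above the lid's origin. Axes as the lid's. Three dark steel lugs hang from the flange, at lid +x and 120 degrees either side of it: each 14 mm wide, 57 to 65 mm from the axis, 6 mm deep (lid z 8 to 14 mm).
- rest: Fixed wooden rest, foot 125 x 130 mm; board 150 x 130 mm (x, y) sloping 28 degrees, low side at -x, with two 22 mm pegs that catch the lid's lower edge. Origin: centre of the foot on the counter; the board's middle is 48 mm above it, its normal leans to -x. The lid just lies on it: lift it along the lid's own axis.
- crock: Open stoneware crock, loose, 2.2 kg, 132 mm across, 115 mm high without its collar, mouth 112 mm across (2 mm play round the lid's plug). Origin: centre of underside; z up; ears at +y and -y, 34 mm along x, out to 84 mm from the axis, 71 to 85 mm high. With the lid home its origin is 108 mm above the crock's; riding on its lugs, 114 mm.
- crock_mouth (a point): Centre of the crock's mouth, level with the top of its steel collar, 122 mm above the crock's origin. The collar lies on the rim: 114 to 132 mm across, 7 mm high, with three 24 mm gaps 120 degrees apart. It is stiff to turn and was left turned up to 0.45 rad either way (not measured) from where one gap lies at the crock's +x.
- crock_ear (a point): Middle of the crock's +y ear, 78 mm from the axis, 78 mm above the crock's origin; axes as the crock's.
- shaker: Glass shaker with steel cap, 54 mm across, 110 mm high; origin: centre of underside. Bystander.
- tub: White plastic tub with blue flip-top lid, 94 x 124 mm, 91 mm high; origin: centre of underside. Bystander.
- mug: Blue mug, 80 mm across, 90 mm high, handle at +y; origin: centre of underside. Bystander.
- jar: Amber jar with green cap, 72 mm across, 100 mm high; origin: centre of underside. Bystander.
- scoop: Aluminium scoop lying on the counter, 160 mm long along x (handle to -x, 70 mm beyond the origin), 54 mm wide, 26 mm high; origin: on its underside. Bystander.
- bowl: White bowl, 120 mm across, 55 mm high; origin: centre of underside. Bystander.
There are look-alikes about, which are no part of the job. What is shaped like the lid but turquoise is not meant.

How it is judged:
By the outcome, as a careful person would: the job done as asked, in the order asked, and still so for the second after the job is handed in, with the robot touching nothing.
It also fails if it takes over 54 s, if anything falls off the work surface, if the arm or the gripper's body presses on something with over 40 N, if the wrist force passes 120 N, or if a joint passes its speed limit or range.

## Working session

There is one attempt and no reset: what is moved stays moved. The work goes in short steps, Python scripts to look and compute and a tool call to move; the robot and the scene stay as the last step left them, time stands still between calls to the robot, and variables do not carry over. Pictures are saved under pics/ and viewed, at most 10 in all, crops included, and the job is handed in when it is done.

Besides the shell and the picture viewer there is one more tool, called after "Request:" as a command line: name --argument value ..., lists and objects as JSON in quotes. drive_tool: Moves the arm, as the interface text tells. Its arguments: {"type":"object","properties":{"commands":{"type":"array"},"hand":{"type":"number"}},"required":["commands"]}

```bash
ls; mkdir -p pics; python3 - <<'E'
from cell import *
import cv2
s=read_state();print({k:np.round(v,3).tolist() if 0 else v for k,v in s.items()})
a=snapshot("top");b=snapshot("side")
cv2.imwrite("pics/top.png",a[:,:,::-1]);cv2.imwrite("pics/side.png",b[:,:,::-1])
for n in("top","side","wrist"):print(n,camera_params(n))
E
```

```text
pics
{'clock': 0.0, 'joint_pos': array([ 1.44819908,  0.50186171, -0.42680707,  1.55145492,  0.22081341,
        1.13826263, -0.21030136]), 'dq': array([ 0.0003706 , -0.00122992, -0.00144953, -0.0006916 , -0.00098579,
       -0.00261595, -0.00154692]), 'joint_torque': array([-1.79147137e-04, -5.66602921e+01, -5.81619143e+00, -2.79114872e+01,
       -6.86481781e-02,  3.08304559e-02,  1.83595234e-04]), 'position': array([ 244.27726344, -601.53145676,  190.46906228]), 'tcp_rot': array([-3.08143505e+00, -6.02006955e-01,  4.67596728e-04]), 'contact_force': array([ 0.5027502 , -0.39127474, -0.01526614]), 'ft_torque': array([ 0.04517596, -0.03354035, -0.01664397]), 'finger_force': 0.0, 'grip_width': 91.74318946949627}
top {'mtx': array([[411.09808979,   0.        , 250.15192194],
       [  0.        , 411.09808979, 184.90939947],
       [  0.        ,   0.        ,   1.        ]]), 'dist_coeffs': array([0.04340794, 0.        , 0.        , 0.        , 0.        ]), 'T': array([[-2.25179953e-02,  9.93395381e-01, -1.12510256e-01,
         4.51955662e+02],
       [-9.99731598e-01, -2.29877957e-
[... 727 characters left out ...]
72e+02],
       [ 0.00000000e+00,  0.00000000e+00,  0.00000000e+00,
         1.00000000e+00]])}
wrist {'mtx': array([[281.14403657,   0.        , 259.49983164],
       [  0.        , 281.14403657, 193.05649208],
       [  0.        ,   0.        ,   1.        ]]), 'dist_coeffs': array([-0.03067403,  0.        ,  0.        ,  0.        ,  0.        ]), 'T': array([[ 3.77244839e-01,  8.82706321e-01,  2.80206857e-01,
         3.19841373e+02],
       [-9.26108166e-01,  3.60594063e-01,  1.10885463e-01,
        -5.71616572e+02],
       [-3.16162954e-03, -3.01332827e-01,  9.53513782e-01,
         3.83985527e+02],
       [ 0.00000000e+00,  0.00000000e+00,  0.00000000e+00,
         1.00000000e+00]])}
```

View pics/top.png

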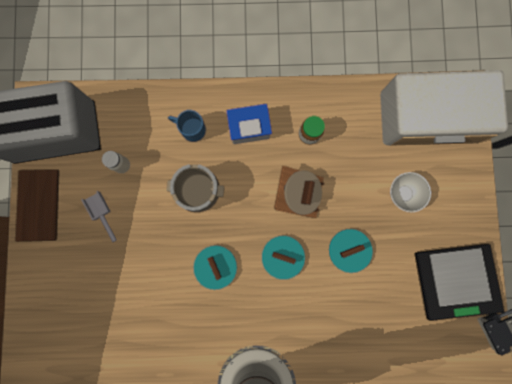

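View pics/side.png

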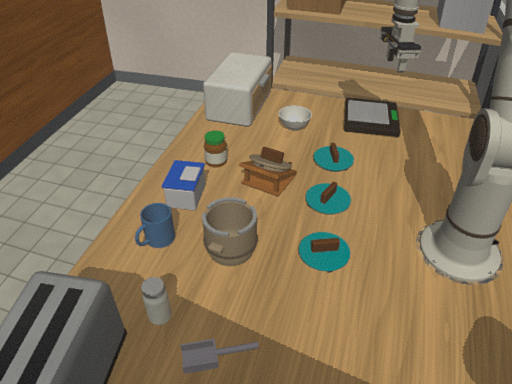

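The top view shows the robot at the bottom. The grey lid on the wooden rest is at (303,192) and the crock is at (195,188). Three turquoise look-alikes lie flat at (215,267), (284,257) and (351,250). The grey one at (303,192) fits the description: it is stoneware-coloured and leans on the sloping rest. I'll confirm it in one enlarged crop.

```bash
python3 - <<'E'
import cv2,numpy as np
a=cv2.imread("pics/top.png");b=cv2.imread("pics/side.png")
f=lambda i,x,y,w,h:cv2.resize(i[y:y+h,x:x+w],(400,300),interpolation=cv2.INTER_CUBIC)
cv2.imwrite("pics/crop.png",np.vstack([np.hstack([f(a,265,157,80,60),f(a,155,157,80,60)]),np.hstack([f(b,228,140,80,60),f(b,180,185,100,75)])]))
E
```

```text
(no output)
```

View pics/crop.png

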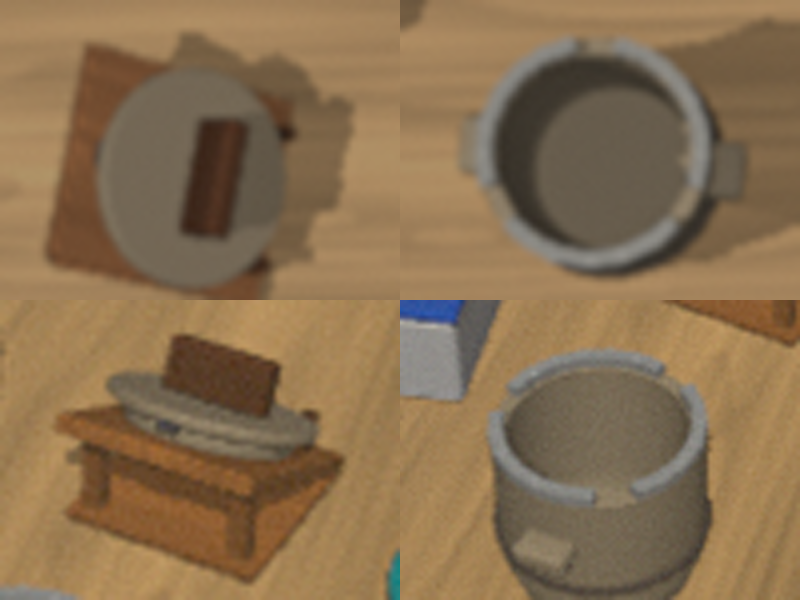

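```bash
cat > h.py <<'E'
import numpy as np,cv2
from cell import *
from scipy.spatial.transform import Rotation as R
def ray(P,px):
    u=cv2.undistortPoints(np.array(px,float).reshape(-1,1,2),P["mtx"],P["dist_coeffs"])[:,0]
    d=np.c_[u[:,0],-u[:,1],-np.ones(len(u))]@P["T"][:3,:3].T
    return P["T"][:3,3],d/np.linalg.norm(d,axis=1)[:,None]
def plane(P,px,p0,n=(0,0,1)):
    o,d=ray(P,px);n=np.array(n,float)
    return o+d*(((np.array(p0)-o)@n)/(d@n))[:,None]
def tri(P,a,Q,b):
    o,d=ray(P,a);p,e=ray(Q,b);out=[]
    for x,y in zip(d,e):
        t=np.linalg.lstsq(np.c_[x,-y],p-o,rcond=None)[0];u,v=o+x*t[0],p+y*t[1];out.append(np.r_[(u+v)/2,np.linalg.norm(u-v)])
    return np.array(out)
def proj(P,X):
    c=(np.atleast_2d(X)-P["T"][:3,3])@P["T"][:3,:3]
    return cv2.projectPoints(c*[1,-1,-1],np.zeros(3),np.zeros(3),P["mtx"],P["dist_coeffs"])[0][:,0]
def circ(p):
    A=np.c_[2*p[:,:2],np.ones(len(p))];s=np.linalg.lstsq(A,(p[:,:2]**2).sum(1),rcond=None)[0]
    return s[:2],np.sqrt(s[2]+s[:2]@s[:2])
E
python3 - <<'E'
from h import *
T,S=camera_params("top"),camera_params("side")
# handle top corners crop->pixel: top crop scale 5 offset 265,157 ; side 5 offset 228,140(y-300)
tc=np.array([[198,118],[246,122],[230,238],[184,232]])/5+[265-.4,157-.4]
print("top on z=110",plane(T,tc,[0,0,110]).round(1).tolist())
sc=(np.array([[178,336],[280,364],[272,415],[162,388]])-[0,300])/5+[228-.4,140-.4]
# far/near correspondences: side left = +x end
print(tri(T,[tc[0],tc[3]],S,[sc[0],sc[1]]).round(1),tri(T,[tc[1],tc[2]],S,[sc[0],sc[1]]).round(1))
for n,P in(("top",T),("side",S)):
    im=cv2.imread(f"pics/{n}.png").astype(int);b,g,r=im[...,0],im[...,1],im[...,2]
    m=((b>g-6)&(b>=r-2)&(b>110)).astype(np.uint8)
    if n=="top": box=(160,160,230,220)
    else: box=(195,190,265,245)
    y,x=np.nonzero(m);k=(x>box[0])&(x<box[2])&(y>box[1])&(y<box[3]);px=np.c_[x,y][k]
    p=plane(P,px,[0,0,122])
    for it in range(4):
        c,rad=circ(p);q=np.abs(np.hypot(*(p[:,:2]-c).T)-rad)<8;p=p[q]
    a=np.degrees(np.arctan2(*(p[:,:2]-c).T[::-1]))
    h=np.histogram(a,36,(-180,180))[0];print(n,len(p),c,rad,dict(zip(range(-175,185,10),h.tolist())))
E
```

```text
top on z=110 [[594.6, -151.3, 110.0], [591.6, -178.6, 110.0], [525.3, -166.9, 110.0], [529.3, -140.9, 110.0]]
[[ 590.6 -152.2  109.3    8.2]
 [ 525.5 -141.7  109.     7.9]] [[ 5.944e+02 -1.819e+02  8.860e+01  4.000e-01]
 [ 5.271e+02 -1.697e+02  8.940e+01  9.000e-01]]Traceback (most recent call last):
  File "<stdin>", line 15, in <module>
  File "h.py", line 9, in plane
    o,d=ray(P,px);n=np.array(n,float)
        ~~~^^^^^^
  File "h.py", line 5, in ray
    u=cv2.undistortPoints(np.array(px,float).reshape(-1,1,2),P["mtx"],P["dist_coeffs"])[:,0]
      ~~~~~~~~~~~~~~~~~~~^^^^^^^^^^^^^^^^^^^^^^^^^^^^^^^^^^^^^^^^^^^^^^^^^^^^^^^^^^^^^^
cv2.error: OpenCV(4.12.0) /io/opencv/modules/calib3d/src/undistort.dispatch.cpp:347: error: (-215:Assertion failed) CV_IS_MAT(_src) && CV_IS_MAT(_dst) && (_src->rows == 1 || _src->cols == 1) && (_dst->rows == 1 || _dst->cols == 1) && _src->cols + _src->rows - 1 == _dst->rows + _dst->cols - 1 && (CV_MAT_TYPE(_src->type) == CV_32FC2 || CV_MAT_TYPE(_src->type) == CV_64FC2) && (CV_MAT_TYPE(_dst->type) == CV_32FC2 || CV_MAT_TYPE(_dst->type) == CV_64FC2) in function 'cvUndistortPointsInternal'
```

```bash
python3 - <<'E'
from h import *
T,S=camera_params("top"),camera_params("side")
for n,P in(("top",T),("side",S)):
    im=cv2.imread(f"pics/{n}.png").astype(int);b,g,r=im[...,0],im[...,1],im[...,2]
    box=(165,160,228,216) if n=="top" else (198,195,262,240)
    y,x=np.nonzero((b-r>-8)&(b>80));k=(x>box[0])&(x<box[2])&(y>box[1])&(y<box[3]);px=np.c_[x,y][k]
    print(n,len(px), im[164,195],im[166,195], im[193,171])
    if len(px)<30: continue
    p=plane(P,px,[0,0,122])
    for it in range(4):
        c,rad=circ(p);q=np.abs(np.hypot(*(p[:,:2]-c).T)-rad)<7;p=p[q]
    a=np.degrees(np.arctan2(*(p[:,:2]-c).T[::-1]))
    h=np.histogram(a,36,(-180,180))[0];print(n,len(p),c,rad,list(zip(range(-175,185,10),h.tolist())))
# lug candidates in side view
n=np.array([-.0837,-.462,.883]);m=np.array([-.157,-.869,-.469]);y=np.array([.984,-.178,0])
o=np.array([562.8,-164.2,83.9])-44*n
for a in range(0,360,60):
    t=np.radians(a);print(a,proj(S,o+11*n+65*(np.cos(t)*m+np.sin(t)*y)))
print("seen",[165/5+228-.4,128/5+140-.4])
E
```

```text
top 94 [ 94 125 149] [101 124 138] [122 133 141]
top 94 [580.8406313  164.02787958] 62.34445219945745 [(-175, 3), (-165, 1), (-155, 5), (-145, 2), (-135, 3), (-125, 0), (-115, 0), (-105, 3), (-95, 4), (-85, 7), (-75, 7), (-65, 4), (-55, 1), (-45, 0), (-35, 0), (-25, 3), (-15, 2), (-5, 0), (5, 0), (15, 3), (25, 4), (35, 4), (45, 3), (55, 5), (65, 6), (75, 1), (85, 4), (95, 3), (105, 1), (115, 0), (125, 0), (135, 3), (145, 1), (155, 3), (165, 3), (175, 5)]
side 311 [160  80  48] [158  98  81] [137 139 141]
side 311 [580.10993006 170.5512966 ] 61.45742766653233 [(-175, 9), (-165, 6), (-155, 7), (-145, 7), (-135, 7), (-125, 0), (-115, 1), (-105, 8), (-95, 10), (-85, 13), (-75, 12), (-65, 12), (-55, 11), (-45, 10), (-35, 8), (-25, 9), (-15, 7), (-5, 0), (5, 3), (15, 8), (25, 9), (35, 8), (45, 12), (55, 12), (65, 16), (75, 12), (85, 15), (95, 16), (105, 9), (115, 0), (125, 1), (135, 13), (145, 13), (155, 7), (165, 10), (175, 10)]
0 [[276.93518157 161.64259188]]
60 [[256.99676171 157.73378502]]
120 [[248.42788368 159.40881158]]
180 [[260.98479159 165.47505771]]
240 [[282.57303336 169.65845909]]
300 [[289.8826528  167.49126125]]
seen [260.6, 165.2]
```

```bash
cat >> h.py <<'E'
def M(Rm,p):
    A=np.eye(4);A[:3,:3]=Rm;A[:3,3]=p;return A
def cur():
    s=read_state();return M(R.from_rotvec(s["tcp_rot"]).as_matrix(),s["position"])
def go(tgt,c=None,n=None,v=40,w=6.8):
    from scipy.linalg import logm,expm
    c=cur() if c is None else c
    D=np.linalg.inv(c)@tgt;rv=R.from_matrix(D[:3,:3]).as_rotvec(degrees=True)
    n=n or int(np.ceil(max(np.linalg.norm(D[:3,3])/v,np.linalg.norm(rv)/w,1)))
    E=expm(np.real(logm(D))/n)
    print("rows",n,(E[:3,3]/10).round(3).tolist(),R.from_matrix(E[:3,:3]).as_rotvec(degrees=True).round(2).tolist())
def frame(z,y): # tool z and y dirs
    z=np.array(z,float);z/=np.linalg.norm(z);y=np.array(y,float);y-=z*(y@z);y/=np.linalg.norm(y);return np.c_[np.cross(y,z),y,z]
E
python3 - <<'E'
from h import *
go(M(frame([0,0,-1],[-.178,-.984,0]),[600,0,270]))
E
```

```text
rows 18 [2.391, -3.126, -0.438] [-0.01, 0.0, 1.8]
```

Request:
drive_tool --commands '[[[2.39,-3.13,-0.44],[0,0,1.8]],[[2.39,-3.13,-0.44],[0,0,1.8]],[[2.39,-3.13,-0.44],[0,0,1.8]],[[2.39,-3.13,-0.44],[0,0,1.8]],[[2.39,-3.13,-0.44],[0,0,1.8]],[[2.39,-3.13,-0.44],[0,0,1.8]],[[2.39,-3.13,-0.44],[0,0,1.8]],[[2.39,-3.13,-0.44],[0,0,1.8]]]'

```text
clock: 0.77
position: [359.9, -308.0, 226.7]
tcp_rot: [3.135, 0.208, -0.001]
contact_force: [-0.2, 1.0, 0.5]
grip_width: 91.7
finger_force: 0.0
```

Request:
drive_tool --commands '[[[2.39,-3.13,-0.44],[0,0,1.8]],[[2.39,-3.13,-0.44],[0,0,1.8]],[[2.39,-3.13,-0.44],[0,0,1.8]],[[2.39,-3.13,-0.44],[0,0,1.8]],[[2.39,-3.13,-0.44],[0,0,1.8]],[[2.39,-3.13,-0.44],[0,0,1.8]],[[2.39,-3.13,-0.44],[0,0,1.8]],[[2.39,-3.13,-0.44],[0,0,1.8]]]'

```text
clock: 1.43
position: [545.1, -54.0, 262.0]
tcp_rot: [3.136, -0.186, -0.001]
contact_force: [1.3, -1.0, 0.3]
grip_width: 92.2
finger_force: 0.0
```

Request:
drive_tool --commands '[[[2.39,-3.13,-0.44],[0,0,1.8]],[[2.39,-3.13,-0.44],[0,0,1.8]],[[0,0,0],[0,0,0]],[[0,0,0],[0,0,0]]]'

```text
clock: 1.77
position: [600.8, 3.7, 270.0]
tcp_rot: [-3.128, 0.273, 0.002]
contact_force: [-0.4, -0.4, 0.4]
grip_width: 92.0
finger_force: 0.0
```

```bash
python3 - <<'E'
from h import *
import json
P=camera_params("wrist");a=snapshot("wrist");s=read_state()
print(s["clock"],s["position"],s["tcp_rot"],s["joint_pos"].round(2))
cv2.imwrite("pics/w1.png",a[:,:,::-1]);np.save("w1T.npy",P["T"])
E
```

```text
1.8167 [599.9000505    1.21203647 269.82980045] [-3.12890232e+00  2.77658878e-01  2.77865945e-03] [ 0.5   0.4  -0.73  1.58  0.28  1.27 -2.02]
```

View pics/w1.png

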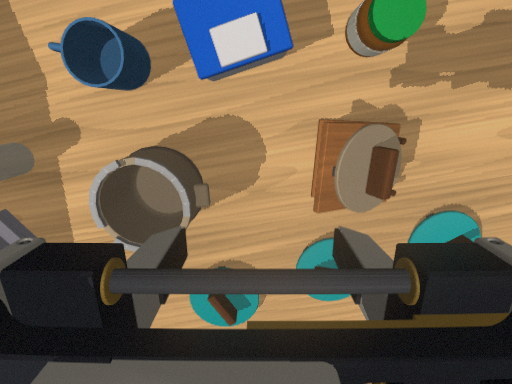

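The wrist view shows the crock collar centred near (145,200) and the grey lid on its rest at (365,170), with the handle at (380,172). I'll enlarge both.

```bash
python3 - <<'E'
import cv2,numpy as np
a=cv2.imread("pics/w1.png")
f=lambda i,x,y,w,h:cv2.resize(i[y:y+h,x:x+w],(w*4,h*4),interpolation=cv2.INTER_CUBIC)
cv2.imwrite("pics/c2.png",np.hstack([f(a,318,115,100,110),f(a,84,145,100,110)]))
E
```

```text
(no output)
```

View pics/c2.png

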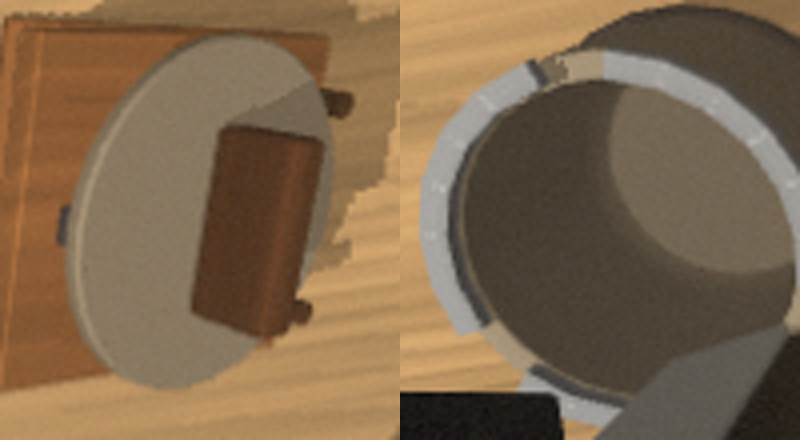

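```bash
python3 - <<'E'
from h import *
W=camera_params("wrist");W["T"]=np.load("w1T.npy");T,S=camera_params("top"),camera_params("side")
q=lambda x,y:np.array([x/4+318-.375,y/4+115-.375])
c=lambda x,y:np.array([(x-400)/4+84-.375,y/4+145-.375])
sc=(np.array([[178,336],[280,364]])-[0,300])/5+[228-.4,140-.4]
tc=np.array([[246,122],[230,238]])/5+[265-.4,157-.4]
w=[q(322,140),q(268,342)]
print(tri(W,w,S,sc).round(1),tri(W,w,T,tc).round(1))
# collar mask in wrist
im=cv2.imread("pics/w1.png").astype(int);b,g,r=im[...,0],im[...,1],im[...,2]
y,x=np.nonzero((b-r>-6)&(b>125));k=(x>84)&(x<190)&(y>150)&(y<248)&(x-84+ (y-145)<180);px=np.c_[x,y][k]
p=plane(W,px,[0,0,122])
for it in range(5):
    cc,rad=circ(p);p=p[np.abs(np.hypot(*(p[:,:2]-cc).T)-rad)<6]
print(len(p),cc,rad)
for n,pp in (("gapA L",c(532,75)),("gapA R",c(603,65)),("gapB up",c(470,326)),("gapB lo",c(525,375))):
    v=plane(W,[pp],[0,0,122])[0,:2]-cc;print(n,np.degrees(np.arctan2(v[1],v[0])).round(1),np.hypot(*v).round(1))
h=np.histogram(np.degrees(np.arctan2(*(p[:,:2]-cc).T[::-1])),72,(-180,180))[0];print([(i,j) for i,j in zip(np.arange(-177.5,180,5),h.tolist()) if j<4])
E
```

```text
[[ 593.6 -182.3   89.3    2.6]
 [ 525.8 -159.9   95.9    1. ]] [[ 5.935e+02 -1.811e+02  9.390e+01  1.000e-01]
 [ 5.248e+02 -1.664e+02  8.850e+01  8.100e+00]]
221 [582.44393838 166.4562747 ] 61.42992088585936
gapA L 9.8 61.5
gapA R -11.9 61.0
gapB up 106.5 61.7
gapB lo 129.3 60.2
[(np.float64(-177.5), 0), (np.float64(-172.5), 0), (np.float64(-167.5), 0), (np.float64(-162.5), 0), (np.float64(-157.5), 0), (np.float64(-152.5), 0), (np.float64(-147.5), 0), (np.float64(-142.5), 0), (np.float64(-137.5), 0), (np.float64(-132.5), 0), (np.float64(-127.5), 0), (np.float64(-122.5), 0), (np.float64(-117.5), 0), (np.float64(-112.5), 0), (np.float64(-107.5), 2), (np.float64(-102.5), 2), (np.float64(-97.5), 1), (np.float64(-92.5), 1), (np.float64(-87.5), 2), (np.float64(-77.5), 3), (np.float64(-57.5), 3), (np.float64(-42.5), 2), (np.float64(-27.5), 1), (np.float64(-22.5), 3), (np.float64(-17.5), 2), (np.float64(-12.5), 2), (np.float64(-7.5), 0), (np.float64(-2.5), 0), (np.float64(2.5), 0), (np.float64(7.5), 0), (np.float64(17.5), 3), (np.float64(47.5), 3), (np.float64(52.5), 3), (np.float64(62.5), 2), (np.float64(97.5), 3), (np.float64(112.5), 0), (np.float64(117.5), 0), (np.float64(122.5), 0), (np.float64(127.5), 0), (np.float64(157.5), 2), (np.float64(162.5), 1), (np.float64(167.5), 0), (np.float64(172.5), 0), (np.float64(177.5), 0)]
```

```bash
python3 - <<'E'
from h import *
n=np.array([-.0837,-.462,.883]);m=np.array([-.157,-.869,-.469])
g=np.array([562.8,-164.2,83.9])
go(M(frame(-n,m),g+81*n))
E
```

```text
rows 6 [-0.121, 3.808, 1.179] [4.66, 0.02, 0.01]
```

Request:
drive_tool --commands '[[[-0.12,3.81,1.18],[4.66,0,0]],[[-0.12,3.81,1.18],[4.66,0,0]],[[-0.12,3.81,1.18],[4.66,0,0]],[[-0.12,3.81,1.18],[4.66,0,0]],[[-0.12,3.81,1.18],[4.66,0,0]],[[-0.12,3.81,1.18],[4.66,0,0]],[[0,0,0],[0,0,0]],[[0,0,0],[0,0,0]]]'

```text
clock: 2.48
position: [550.3, -209.5, 149.7]
tcp_rot: [-2.638, 0.259, -0.05]
contact_force: [1.0, 0.4, 0.4]
grip_width: 92.1
finger_force: 0.0
```

```bash
python3 - <<'E'
from h import *
P=camera_params("wrist");s=read_state();a=snapshot("wrist")
print(s["clock"],s["position"],s["tcp_rot"],s["joint_pos"].round(2))
b=a[:,:,::-1].copy();cv2.imwrite("pics/w2.png",b);np.save("w2T.npy",P["T"])
cv2.imwrite("pics/w2b.png",cv2.resize(b,(768,576),interpolation=cv2.INTER_CUBIC))
E
```

```text
2.4833 [ 550.294982   -209.50157065  149.72034888] [-2.63777523  0.25859801 -0.05002982] [ 1.12  0.68 -0.74  1.61 -0.04  1.14 -1.28]
```

View pics/w2b.png

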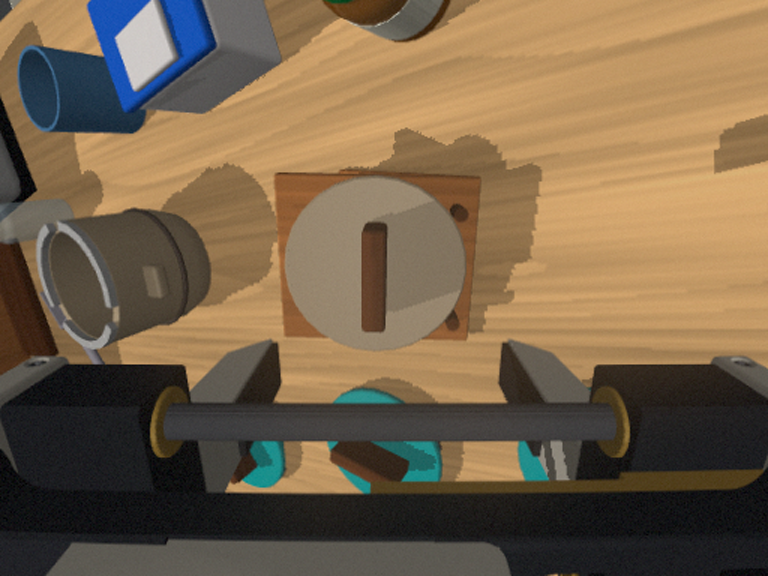

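The view is almost along the lid's axis. In w2 pixels (enlargement divided by 1.5) the handle runs from (249,150) to (249,220), upright between the fingers, and the flange is centred near (250,176).

```bash
python3 - <<'E'
from h import *
W=camera_params("wrist");W["T"]=np.load("w2T.npy")
n=np.array([-.0837,-.462,.883]);n/=np.linalg.norm(n);m=np.array([-.157,-.869,-.469]);m/=np.linalg.norm(m);yy=np.cross(n,-m)
g=np.array([562.8,-164.2,83.9])
F=np.c_[-m,yy,n]
im=cv2.imread("pics/w2.png");hsv=cv2.cvtColor(im,cv2.COLOR_BGR2HSV);i=im.astype(int)
sub=i[120:236,185:315]; print(i[184,249],i[180,220],i[140,190], i[170,290])
sat=(i[...,2]-i[...,0])
hm=np.zeros(sat.shape,np.uint8);hm[140:228,232:266]=((sat>35)&(i[...,2]<125))[140:228,232:266]
cs,_=cv2.findContours(hm,cv2.RETR_EXTERNAL,cv2.CHAIN_APPROX_NONE);c=max(cs,key=cv2.contourArea)[:,0]
rect=cv2.minAreaRect(c);print("handle rect",rect,cv2.boundingRect(c))
bx=cv2.boxPoints(rect);print("box lid frame top plane",((plane(W,bx,g+10*n,n)-g)@F).round(1).tolist())
fm=np.zeros_like(hm);fm[112:238,186:314]=((sat<45))[112:238,186:314]
fm=cv2.morphologyEx(fm,cv2.MORPH_CLOSE,np.ones((3,3)));fm|=hm
cs,_=cv2.findContours(fm,cv2.RETR_EXTERNAL,cv2.CHAIN_APPROX_NONE);c=max(cs,key=cv2.contourArea)[:,0]
p=(plane(W,c,g-24*n,n)-g)@F
for k in range(6):
    cc,rad=circ(p);p=p[np.abs(np.hypot(*(p[:,:2]-cc).T)-rad)<2.5]
print("flange",len(p),cc,rad)
Tc=M(R.from_rotvec(read_state()["tcp_rot"]).as_matrix(),read_state()["position"])
print("tcp in lid frame",((Tc[:3,3]-g)@F).round(1),"tool z vs n",(Tc[:3,:3].T@F).round(3).tolist())
cv2.imwrite("pics/dbg.png",np.hstack([hm*255,fm*255]))
E
```

```text
[41 59 90] [113 135 152] [ 55  95 144] [ 94 114 128]
handle rect ((248.5, 186.0), (15.0, 70.0), 0.0) (241, 151, 16, 71)
box lid frame top plane [[9.0, 36.1, 10.0], [6.4, -35.2, 10.0], [-7.7, -35.0, 10.0], [-6.2, 36.4, 10.0]]
flange 328 [-0.16744207  0.53753646] 64.94203766978993
tcp in lid frame [-5.1  2.2 81.4] tool z vs n [[-0.01, -1.0, -0.001], [-1.0, 0.01, -0.002], [0.003, 0.001, -1.0]]
```

Request:
drive_tool --commands '[[[0.17,-0.53,0],[0,0,1.1]],[[0,0,2.0],[0,0,0]],[[0,0,2.0],[0,0,0]],[[0,0,2.0],[0,0,0]],[[0,0,1.0],[0,0,0]],[[0,0,0],[0,0,0]],[[0,0,0],[0,0,0]]]'

```text
clock: 3.12
position: [565.2, -165.1, 98.7]
tcp_rot: [-2.643, 0.26, -0.054]
contact_force: [0.7, 0.3, 1.2]
grip_width: 91.9
finger_force: 0.0
```

```bash
cat >> h.py <<'E'
n=np.array([-.0837,-.462,.883]);n/=np.linalg.norm(n);m=np.array([-.157,-.869,-.469]);m/=np.linalg.norm(m);yy=np.cross(n,-m)
g=np.array([562.8,-164.2,83.9]);F=np.c_[-m,yy,n]
def lid():
    s=read_state();print(s["clock"],"tcp in lid",((s["position"]-g)@F).round(1),(R.from_rotvec(s["tcp_rot"]).as_matrix().T@F).round(3).tolist(),"F",s["contact_force"].round(1),"tq",s["ft_torque"].round(2),"grip",s["grip_width"],s["finger_force"],"j",s["joint_pos"].round(2))
E
python3 -c "
from h import *
lid()"
```

```text
3.1167 tcp in lid [ 6.5 -2.5 13.3] [[-0.017, -1.0, 0.001], [-1.0, 0.017, 0.002], [-0.002, -0.001, -1.0]] F [0.7 0.3 1.2] tq [-0.44  0.08  0.02] grip 91.89258082832802 0.0 j [ 1.05  0.72 -0.73  1.68 -0.02  1.01 -1.33]
```

Request:
drive_tool --commands '[[[0,0,0],[0,0,0]],[[0,0,0],[0,0,0]],[[0,0,0],[0,0,0]],[[0,0,0],[0,0,0]]]'

```text
clock: 3.45
position: [564.8, -167.0, 97.6]
tcp_rot: [-2.642, 0.264, -0.054]
contact_force: [0.1, 0.0, -0.0]
grip_width: 91.8
finger_force: 0.0
```

```bash
python3 - <<'E'
from h import *
lid()
P=camera_params("wrist");a=snapshot("wrist");b=a[:,:,::-1].copy();cv2.imwrite("pics/w3.png",b);np.save("w3T.npy",P["T"])
lid()
cv2.imwrite("pics/w3b.png",cv2.resize(b[100:384],None,fx=1.5,fy=1.5,interpolation=cv2.INTER_CUBIC))
E
```

```text
3.45 tcp in lid [ 4.3 -2.5 13.2] [[-0.02, -1.0, 0.001], [-1.0, 0.02, 0.001], [-0.001, -0.001, -1.0]] F [ 0.1  0.  -0. ] tq [-0.51  0.11  0.02] grip 91.7660106440198 0.0 j [ 1.05  0.72 -0.73  1.68 -0.02  1.01 -1.33]
3.5 tcp in lid [ 4.3 -2.3 13. ] [[-0.02, -1.0, 0.001], [-1.0, 0.02, 0.001], [-0.001, -0.001, -1.0]] F [-0.2  0.9 -0.3] tq [-0.47  0.13 -0.01] grip 91.84718687600825 0.0 j [ 1.05  0.72 -0.73  1.68 -0.02  1.01 -1.33]
```

View pics/w3b.png

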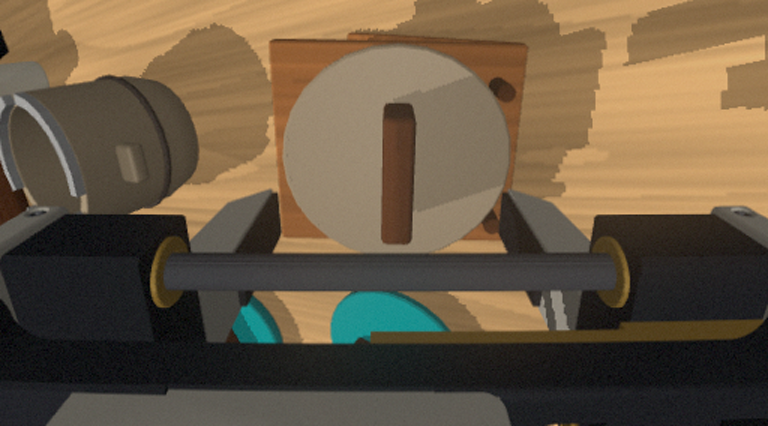

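The view has settled: the handle runs from (266,169) to (264,262) in w3 pixels, slightly right of the fingers' midline. I'll refit from this picture.

```bash
python3 - <<'E'
from h import *
W=camera_params("wrist");W["T"]=np.load("w3T.npy")
i=cv2.imread("pics/w3.png").astype(int);sat=i[...,2]-i[...,0]
hm=np.zeros(sat.shape,np.uint8);hm[160:268,248:284]=((sat>35)&(i[...,2]<125))[160:268,248:284]
cs,_=cv2.findContours(hm,cv2.RETR_EXTERNAL,cv2.CHAIN_APPROX_NONE);c=max(cs,key=cv2.contourArea)[:,0]
rect=cv2.minAreaRect(c);print(rect);print(((plane(W,cv2.boxPoints(rect),g+10*n,n)-g)@F).round(1).tolist())
fm=np.zeros_like(hm);fm[126:272,186:342]=((sat<45))[126:272,186:342]
fm=cv2.morphologyEx(fm,cv2.MORPH_CLOSE,np.ones((3,3)))|hm
cs,_=cv2.findContours(fm,cv2.RETR_EXTERNAL,cv2.CHAIN_APPROX_NONE);c=max(cs,key=cv2.contourArea)[:,0]
c=c[c[:,1]<225]
p=(plane(W,c,g-24*n,n)-g)@F
for k in range(8):
    cc,rad=circ(p);p=p[np.abs(np.hypot(*(p[:,:2]-cc).T)-rad)<2.5]
print("flange",len(p),cc,rad);lid()
E
```

```text
((264.44171142578125, 218.6470947265625), (20.459457397460938, 86.96658325195312), 1.0609116554260254)
[[9.7, 36.0, 10.0], [6.6, -35.3, 10.0], [-8.1, -34.7, 10.0], [-6.7, 36.6, 10.0]]
flange 257 [-0.41372584  0.68531736] 65.20078546567122
3.5 tcp in lid [ 4.3 -2.3 13. ] [[-0.02, -1.0, 0.001], [-1.0, 0.02, 0.001], [-0.001, -0.001, -1.0]] F [-0.2  0.9 -0.3] tq [-0.47  0.13 -0.01] grip 91.84718687600825 0.0 j [ 1.05  0.72 -0.73  1.68 -0.02  1.01 -1.33]
```

Request:
drive_tool --commands '[[[-0.3,0.43,0],[0,0,0.5]],[[0,0,1.0],[0,0,0]],[[0,0,1.0],[0,0,0]],[[0,0,0.6],[0,0,0]],[[0,0,0.5],[0,0,0]],[[0,0,0],[0,0,0]],[[0,0,0],[0,0,0]],[[0,0,0],[0,0,0]]]'

```text
clock: 4.17
position: [563.6, -155.0, 67.7]
tcp_rot: [-2.64, 0.275, -0.051]
contact_force: [0.4, 0.6, -0.2]
grip_width: 91.8
finger_force: 0.0
```

```bash
python3 -c "
from h import *
lid()"
```

```text
4.1667 tcp in lid [  0.5   0.8 -18.6] [[-0.028, -1.0, 0.0], [-1.0, 0.028, 0.001], [-0.0, -0.0, -1.0]] F [ 0.4  0.6 -0.2] tq [-0.52  0.13  0.  ] grip 91.84410199450839 0.0 j [ 1.03  0.75 -0.71  1.71 -0.01  0.95 -1.33]
```

Well placed. Closing the fingers.

Request:
drive_tool --commands '[[[0,0,0],[0,0,0]],[[0,0,0],[0,0,0]],[[0,0,0],[0,0,0]],[[0,0,0],[0,0,0]],[[0,0,0],[0,0,0]],[[0,0,0],[0,0,0]],[[0,0,0],[0,0,0]],[[0,0,0],[0,0,0]]]' --hand 1.2

```text
clock: 4.83
position: [563.4, -155.1, 67.6]
tcp_rot: [-2.64, 0.275, -0.05]
contact_force: [-0.2, 0.4, 0.1]
grip_width: 42.6
finger_force: 0.0
```

```bash
python3 -c "
from h import *
lid()"
```

```text
4.8333 tcp in lid [  0.4   1.1 -18.6] [[-0.029, -1.0, 0.0], [-1.0, 0.029, 0.001], [-0.0, -0.0, -1.0]] F [-0.2  0.4  0.1] tq [-0.5   0.16 -0.02] grip 42.57286419217836 0.0 j [ 1.03  0.75 -0.71  1.71 -0.01  0.95 -1.33]
```

Request:
drive_tool --commands '[[[0,0,0],[0,0,0]],[[0,0,0],[0,0,0]],[[0,0,0],[0,0,0]],[[0,0,0],[0,0,0]],[[0,0,0],[0,0,0]],[[0,0,0],[0,0,0]],[[0,0,0],[0,0,0]]]' --hand 0

```text
clock: 5.42
position: [563.4, -155.0, 67.6]
tcp_rot: [-2.64, 0.275, -0.05]
contact_force: [-0.4, 1.0, -0.2]
grip_width: 0.9
finger_force: 0.0
```

```bash
python3 -c "
from h import *
lid()"
```

```text
5.4167 tcp in lid [  0.4   1.1 -18.6] [[-0.029, -1.0, 0.0], [-1.0, 0.029, 0.001], [-0.0, -0.0, -1.0]] F [-0.4  1.  -0.2] tq [-0.49  0.11 -0.04] grip 0.9288756918753545 0.0 j [ 1.03  0.75 -0.71  1.71 -0.01  0.95 -1.33]
```

The fingers shut on nothing, so I need to look.

```bash
python3 - <<'E'
from h import *
P=camera_params("wrist");a=snapshot("wrist");s=snapshot("side")
print(P["T"].round(3).tolist(),read_state()["position"])
w=a[100:384,:,::-1]; c=cv2.resize(s[120:262,208:464,::-1],(512,284),interpolation=cv2.INTER_CUBIC)
cv2.imwrite("pics/w4.png",np.vstack([w,c]))
E
```

```text
[[-0.185, 0.959, 0.216, 626.907], [-0.863, -0.053, -0.502, -261.311], [-0.47, -0.279, 0.838, 237.413], [0.0, 0.0, 0.0, 1.0]] [ 563.35717835 -155.0473813    67.64366958]
```

View pics/w4.png

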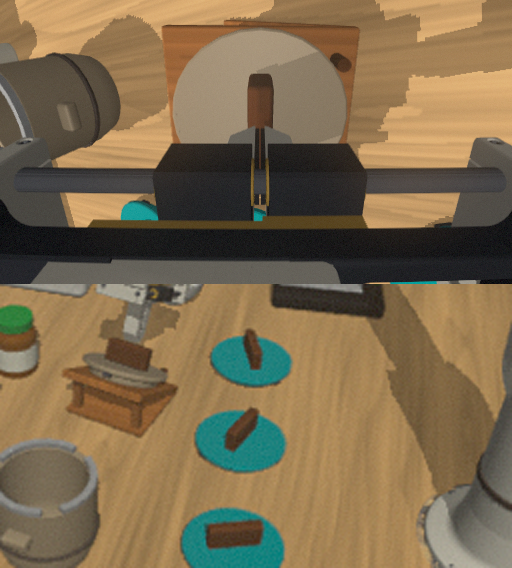

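```bash
python3 - <<'E'
from h import *
S,W,T=camera_params("side"),camera_params("wrist"),camera_params("top")
c=cur()
for d in (0,-20,-50): print(d,proj(S,c[:3,3]+c[:3,2]*d),proj(W,c[:3,3]+c[:3,2]*d))
print("handle top mid",proj(S,g+10*n),proj(W,g+10*n))
a=snapshot("top");cv2.imwrite("pics/t4.png",a[:,:,::-1])
s=snapshot("side");
cv2.imwrite("pics/s4.png",np.hstack([cv2.resize(s[110:185,230:320,::-1],(400,333),interpolation=cv2.INTER_CUBIC),cv2.resize(a[150:225,260:350,::-1],(400,333),interpolation=cv2.INTER_CUBIC)]))
E
```

```text
0 [[270.6338747  159.01760916]] [[259.13682014 218.8099125 ]]
-20 [[272.09706497 152.63359694]] [[259.06765749 230.32024056]]
-50 [[274.30824724 142.98129538]] [[258.93359496 252.64170379]]
handle top mid [[272.45532108 149.76467977]] [[259.64727927 234.48427851]]
```

View pics/s4.png

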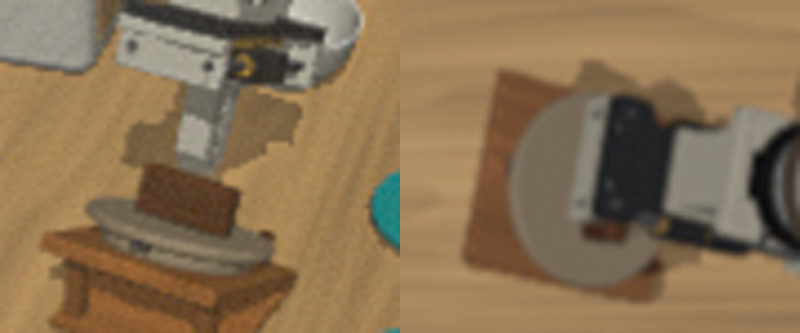

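The fingers closed in free air just above the handle top. Both the side and wrist views put the real fingertips about 30 mm behind the stated TCP, while the lid is where I measured it. I'll reopen, go deeper in small steps and watch the force.

Request:
drive_tool --commands '[[[0,0,0],[0,0,0]],[[0,0,0],[0,0,0]],[[0,0,0],[0,0,0]],[[0,0,0],[0,0,0]],[[0,0,0],[0,0,0]],[[0,0,0],[0,0,0]]]' --hand 6

```text
clock: 6.12
position: [563.3, -155.1, 67.6]
tcp_rot: [-2.64, 0.275, -0.05]
contact_force: [0.1, -0.5, 0.2]
grip_width: 35.8
finger_force: 0.0
```

Request:
drive_tool --commands '[[[0,0,0],[0,0,0]],[[0,0,0],[0,0,0]],[[0,0,0.4],[0,0,0]],[[0,0,0.4],[0,0,0]],[[0,0,0.4],[0,0,0]],[[0,0,0],[0,0,0]],[[0,0,0],[0,0,0]]]'

```text
clock: 6.7
position: [564.1, -149.0, 56.6]
tcp_rot: [-2.64, 0.274, -0.049]
contact_force: [0.2, 0.7, -0.8]
grip_width: 60.0
finger_force: 0.0
```

Request:
drive_tool --commands '[[[0,0,0.4],[0,0,0]],[[0,0,0.4],[0,0,0]],[[0,0,0.4],[0,0,0]],[[0,0,0],[0,0,0]],[[0,0,0],[0,0,0]],[[0,0,0],[0,0,0]]]'

```text
clock: 7.2
position: [565.4, -144.0, 46.4]
tcp_rot: [-2.64, 0.275, -0.05]
contact_force: [0.8, 0.9, 0.2]
grip_width: 59.9
finger_force: 0.0
```

```bash
python3 - <<'E'
from h import *
lid()
s=snapshot("side");a=snapshot("wrist")
cv2.imwrite("pics/s5.png",np.hstack([cv2.resize(s[110:185,230:320,::-1],(400,333),interpolation=cv2.INTER_CUBIC),cv2.resize(a[130:280,170:350,::-1],(400,333),interpolation=cv2.INTER_CUBIC)]))
E
```

```text
7.2 tcp in lid [  0.4   1.  -42.6] [[-0.029, -1.0, 0.0], [-1.0, 0.029, 0.001], [-0.0, -0.0, -1.0]] F [0.8 0.9 0.2] tq [-0.46  0.09  0.01] grip 59.91450607754244 0.0 j [ 1.01  0.78 -0.7   1.73 -0.    0.9  -1.34]
```

View pics/s5.png

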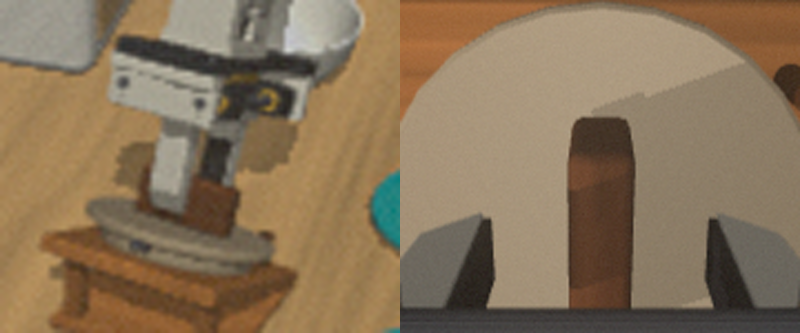

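Pictures viewed: 10 of 10, so I work by numbers from here. The last one shows the fingers straddling the handle at (490,250) and (710,250) in the crop, with the handle between them at (600,220). I'll go 4 mm deeper and close.

Request:
drive_tool --commands '[[[0,0,0.2],[0,0,0]],[[0,0,0.2],[0,0,0]],[[0,0,0],[0,0,0]],[[0,0,0],[0,0,0]]]'

```text
clock: 7.63
position: [565.6, -142.0, 42.8]
tcp_rot: [-2.64, 0.275, -0.05]
contact_force: [-0.2, 0.0, -0.5]
grip_width: 60.2
finger_force: 0.0
```

Request:
drive_tool --commands '[[[0,0,0],[0,0,0]],[[0,0,0],[0,0,0]],[[0,0,0],[0,0,0]],[[0,0,0],[0,0,0]],[[0,0,0],[0,0,0]],[[0,0,0],[0,0,0]],[[0,0,0],[0,0,0]],[[0,0,0],[0,0,0]]]' --hand 0

```text
clock: 8.3
position: [565.7, -142.2, 42.9]
tcp_rot: [-2.64, 0.275, -0.05]
contact_force: [-0.9, 0.1, -0.5]
grip_width: 16.0
finger_force: 30.0
```

Request:
drive_tool --commands '[[[0,0,0],[0,0,0]],[[0,0,0],[0,0,0]],[[0,0,0],[0,0,0]]]'

```text
clock: 8.55
position: [565.7, -142.2, 42.9]
tcp_rot: [-2.64, 0.275, -0.05]
contact_force: [0.3, -0.2, 0.0]
grip_width: 15.6
finger_force: 30.0
```

```bash
python3 -c "
from h import *
lid()"
```

```text
8.55 tcp in lid [  0.3   1.1 -46.6] [[-0.029, -1.0, 0.0], [-1.0, 0.029, 0.001], [-0.0, -0.0, -1.0]] F [ 0.3 -0.2  0. ] tq [-0.48  0.09 -0.  ] grip 15.600742314251173 29.979784190654755 j [ 1.01  0.78 -0.7   1.73  0.    0.89 -1.34]
```

Request:
drive_tool --commands '[[[0,0,-0.3],[0,0,0]],[[0,0,-0.6],[0,0,0]],[[0,0,-1.0],[0,0,0]],[[0,0,-1.5],[0,0,0]],[[0,0,-2.0],[0,0,0]],[[0,0,-2.0],[0,0,0]],[[0,0,-2.0],[0,0,0]],[[0,0,-1.0],[0,0,0]]]'

```text
clock: 9.22
position: [557.8, -192.9, 137.2]
tcp_rot: [-2.643, 0.277, -0.054]
contact_force: [-0.5, -1.3, -4.0]
grip_width: 15.9
finger_force: 30.0
```

```bash
python3 -c "
from h import *
lid()
# level + turn world -80: lid x from yaw to -1deg, crock center
c=cur();xl=-c[:3,1];print('lid yaw',np.degrees(np.arctan2(xl[1],xl[0])))
a=np.radians(-1);y=-np.array([np.cos(a),np.sin(a),0])
go(M(frame([0,0,-1],y),[581.5,167,200]))
go(M(frame([0,0,-1],y),[581.5,167,200]),n=18)
"
```

```text
9.2167 tcp in lid [-0.7 -0.2 60.8] [[-0.029, -1.0, 0.004], [-1.0, 0.029, 0.003], [-0.003, -0.004, -1.0]] F [-0.5 -1.3 -4. ] tq [-0.99  0.1  -0.02] grip 15.87327630538269 29.977142214775085 j [ 1.09  0.68 -0.74  1.64 -0.04  1.1  -1.31]
lid yaw 77.8637177613917
rows 13 [-2.161, -2.176, 0.216] [-1.75, 1.51, 5.95]
rows 18 [-1.584, -1.55, 0.144] [-1.27, 1.09, 4.3]
```

```bash
python3 -c "
from h import *
c=cur();y=c[:3,1].copy();y[2]=0
A=M(frame([0,0,-1],y),[558,-170,200]);go(A,n=7)
a=np.radians(-1)
go(M(frame([0,0,-1],-np.array([np.cos(a),np.sin(a),0])),[581.5,167,200]),A,n=15)
"
```

```text
rows 7 [-0.07, -0.559, -0.782] [-3.97, 0.09, 0.02]
rows 15 [-1.723, -1.726, 0.0] [0.0, -0.0, 5.26]
```

Request:
drive_tool --commands '[[[-0.07,-0.56,-0.78],[-3.97,0.09,0]],[[-0.07,-0.56,-0.78],[-3.97,0.09,0]],[[-0.07,-0.56,-0.78],[-3.97,0.09,0]],[[-0.07,-0.56,-0.78],[-3.97,0.09,0]],[[-0.07,-0.56,-0.78],[-3.97,0.09,0]],[[-0.07,-0.56,-0.78],[-3.97,0.09,0]],[[-0.07,-0.56,-0.78],[-3.97,0.09,0]]]'

```text
clock: 9.8
position: [557.1, -167.0, 198.6]
tcp_rot: [3.125, -0.325, -0.003]
contact_force: [-0.2, 0.9, -4.7]
grip_width: 15.5
finger_force: 30.0
```

Request:
drive_tool --commands '[[[-1.72,-1.73,0],[0,0,5.26]],[[-1.72,-1.73,0],[0,0,5.26]],[[-1.72,-1.73,0],[0,0,5.26]],[[-1.72,-1.73,0],[0,0,5.26]],[[-1.72,-1.73,0],[0,0,5.26]],[[-1.72,-1.73,0],[0,0,5.26]],[[-1.72,-1.73,0],[0,0,5.26]],[[-1.72,-1.73,0],[0,0,5.26]]]'

```text
clock: 10.47
position: [505.7, 2.7, 195.4]
tcp_rot: [-2.852, 1.316, 0.017]
contact_force: [0.5, 0.0, -5.0]
grip_width: 15.7
finger_force: 30.0
```

Request:
drive_tool --commands '[[[-1.72,-1.73,0],[0,0,5.26]],[[-1.72,-1.73,0],[0,0,5.26]],[[-1.72,-1.73,0],[0,0,5.26]],[[-1.72,-1.73,0],[0,0,5.26]],[[-1.72,-1.73,0],[0,0,5.26]],[[-1.72,-1.73,0],[0,0,5.26]],[[-1.72,-1.73,0],[0,0,5.26]]]'

```text
clock: 11.05
position: [507.5, 60.8, 173.5]
tcp_rot: [2.629, -1.664, -0.097]
contact_force: [0.1, -1.0, -7.3]
grip_width: 15.7
finger_force: 30.0
```

Request:
drive_tool --commands '[[[0,0,0],[0,0,0]],[[0,0,0],[0,0,0]],[[0,0,0],[0,0,0]],[[0,0,0],[0,0,0]],[[0,0,0],[0,0,0]],[[0,0,0],[0,0,0]]]'

```text
clock: 11.55
position: [508.3, 58.6, 173.4]
tcp_rot: [2.629, -1.665, -0.097]
contact_force: [-0.4, 0.6, -3.5]
grip_width: 15.6
finger_force: 30.0
```

```bash
cat >> h.py <<'E'
def st(x=581.5,y=167):
    s=read_state();c=cur();xl=-c[:3,1];print(round(s["clock"],2),"tcp",c[:3,3].round(1),"lid yaw",np.degrees(np.arctan2(xl[1],xl[0])).round(2),"tool z",c[:3,2].round(4),"F",s["contact_force"].round(1),"tq",s["ft_torque"].round(2),"grip",round(s["grip_width"],1),"j",s["joint_pos"].round(2))
    d=(np.array([x,y,0])-c[:3,3]);d[2]=0;print("shift cm to centre",(c[:3,:3].T@d/10).round(3))
    tz=c[:3,:3].T@np.array([0,0,-1]);print("tilt fix deg",np.degrees(np.cross([0,0,1],tz)).round(2))
E
python3 -c "
from h import *
st()
a=snapshot('side');b=snapshot('top');cv2.imwrite('pics/s6.png',a[:,:,::-1]);cv2.imwrite('pics/t6.png',b[:,:,::-1])"
```

```text
11.55 tcp [508.3  58.6 173.4] lid yaw 25.37 tool z [-0.0677  0.0096 -0.9977] F [-0.4  0.6 -3.5] tq [ 0.11 -0.12  0.08] grip 15.6 j [-0.8   0.38  0.81  1.89 -0.32  1.08 -2.56]
shift cm to centre [ -6.68  -11.244  -0.392]
tilt fix deg [ 3.27  2.15 -0.  ]
```

J7 has reached its limit because this turn direction drives it negative. I'll turn back the other way, to the next gap at lid yaw 119°.

```bash
python3 -c "
from h import *
a=np.radians(119)
Y=-np.array([np.cos(a),np.sin(a),0])
c=cur();A=M(frame([0,0,-1],c[:3,1]*[1,1,0]),c[:3,3]+[0,0,26]);go(A,n=2)
go(M(frame([0,0,-1],Y),[581.5,167,200]),A,n=15)
"
```

```text
rows 2 [-0.036, 0.056, -1.298] [1.64, 1.07, -0.03]
rows 15 [0.222, -0.949, -0.004] [-0.0, -0.0, -6.24]
```

Request:
drive_tool --commands '[[[-0.04,0.06,-1.3],[1.64,1.07,0]],[[-0.04,0.06,-1.3],[1.64,1.07,0]],[[0,0,0],[0,0,0]],[[0,0,0],[0,0,-3]]]'

```text
clock: 11.98
position: [508.1, 60.9, 199.5]
tcp_rot: [2.7, -1.605, 0.0]
contact_force: [-0.0, 0.3, -4.0]
grip_width: 15.9
finger_force: 30.0
```

Request:
drive_tool --commands '[[[0.22,-0.95,0],[0,0,-6.24]],[[0.22,-0.95,0],[0,0,-6.24]],[[0.22,-0.95,0],[0,0,-6.24]],[[0.22,-0.95,0],[0,0,-6.24]],[[0.22,-0.95,0],[0,0,-6.24]],[[0.22,-0.95,0],[0,0,-6.24]],[[0.22,-0.95,0],[0,0,-6.24]],[[0.22,-0.95,0],[0,0,-6.24]]]'

```text
clock: 12.65
position: [568.5, 105.8, 198.3]
tcp_rot: [3.125, -0.31, -0.003]
contact_force: [-0.0, -0.3, -4.3]
grip_width: 15.7
finger_force: 30.0
```

```bash
python3 -c "
from h import *
st()
a=np.radians(119)
Y=-np.array([np.cos(a),np.sin(a),0])
go(M(frame([0,0,-1],Y),[581.5,167,200]),n=8)
"
```

```text
12.65 tcp [568.5 105.8 198.3] lid yaw 78.66 tool z [-0.0018 -0.0011 -1.    ] F [-0.  -0.3 -4.3] tq [0.02 0.05 0.09] grip 15.7 j [-0.79  0.4   0.72  1.76 -0.3   1.09 -1.74]
shift cm to centre [ 0.071 -6.252 -0.009]
tilt fix deg [ 0.08  0.09 -0.  ]
rows 8 [0.25, -0.757, -0.022] [0.01, 0.01, -5.04]
```

Request:
drive_tool --commands '[[[0.25,-0.76,-0.02],[0,0,-5.04]],[[0.25,-0.76,-0.02],[0,0,-5.04]],[[0.25,-0.76,-0.02],[0,0,-5.04]],[[0.25,-0.76,-0.02],[0,0,-5.04]],[[0.25,-0.76,-0.02],[0,0,-5.04]],[[0.25,-0.76,-0.02],[0,0,-5.04]],[[0.25,-0.76,-0.02],[0,0,-5.04]],[[0.25,-0.76,-0.02],[0,0,-5.04]]]'

```text
clock: 13.32
position: [581.4, 167.3, 199.7]
tcp_rot: [3.041, 0.785, -0.003]
contact_force: [0.3, -0.5, -4.7]
grip_width: 15.4
finger_force: 30.0
```

Request:
drive_tool --commands '[[[0,0,0],[0,0,0]],[[0,0,0],[0,0,0]],[[0,0,0],[0,0,0]],[[0,0,0],[0,0,0]],[[0,0,0],[0,0,0]],[[0,0,0],[0,0,0]]]'

```text
clock: 13.82
position: [581.5, 166.9, 200.6]
tcp_rot: [3.042, 0.777, -0.001]
contact_force: [0.2, 0.5, -3.8]
grip_width: 15.9
finger_force: 30.0
```

```bash
python3 - <<'E'
from h import *
st()
c=cur();T,S=camera_params("top"),camera_params("side")
t=snapshot("top");s=snapshot("side")
cv2.imwrite("pics/t7.png",t[:,:,::-1]);cv2.imwrite("pics/s7.png",s[:,:,::-1])
# flange seen in side view (underside+rim); lid flange mid z = tcp+2.6+17
for n_,P,im in(("top",T,t),("side",S,s)):
    i=im.astype(int);sat=i[...,0]-i[...,2]
    o=c[:3,3]+[0,0,2.6+20]
    u=proj(P,o)[0].round().astype(int);print(n_,u,[i[u[1]+dy,u[0]+dx].tolist() for dx,dy in((-18,0),(0,14),(18,0),(-24,-2))])
E
```

```text
13.82 tcp [581.5 166.9 200.6] lid yaw 118.66 tool z [-3.0e-04 -1.6e-03 -1.0e+00] F [ 0.2  0.5 -3.8] tq [ 0.01 -0.02 -0.02] grip 15.9 j [-0.74  0.42  0.55  1.69 -0.24  1.11 -1.19]
shift cm to centre [ 0.002 -0.006 -0.   ]
tilt fix deg [ 0.07  0.06 -0.  ]
top [187 183] [[114, 110, 99], [131, 118, 97], [108, 98, 81], [117, 112, 102]]
side [227 182] [[147, 129, 105], [143, 124, 103], [104, 88, 74], [143, 129, 105]]
```

Request:
drive_tool --commands '[[[0,0,1.5],[0,0,0]],[[0,0,2.0],[0,0,0]],[[0,0,2.0],[0,0,0]],[[0,0,1.3],[0,0,0]],[[0,0,0.5],[0,0,0]],[[0,0,0],[0,0,0]],[[0,0,0],[0,0,0]],[[0,0,0],[0,0,0]]]'

```text
clock: 14.58
position: [582.6, 167.6, 128.9]
tcp_rot: [3.042, 0.779, 0.003]
contact_force: [-0.4, -0.5, -3.6]
grip_width: 15.6
finger_force: 30.0
```

```bash
python3 -c "
from h import *
st()"
```

```text
14.58 tcp [582.6 167.6 128.9] lid yaw 118.74 tool z [ 2.e-03 -7.e-04 -1.e+00] F [-0.4 -0.5 -3.6] tq [ 0.02 -0.04  0.02] grip 15.6 j [-0.72  0.5   0.52  1.75 -0.29  0.97 -1.15]
shift cm to centre [-0.124  0.001 -0.   ]
tilt fix deg [ 0.09 -0.08  0.  ]
```

Request:
drive_tool --commands '[[[-0.17,0,0],[0,0,0]],[[0,0,0.3],[0,0,0]],[[0,0,0.3],[0,0,0]],[[0,0,0],[0,0,0]]]'

```text
clock: 14.92
position: [579.5, 166.6, 121.2]
tcp_rot: [3.042, 0.779, -0.002]
contact_force: [-0.0, -0.7, -4.7]
grip_width: 15.9
finger_force: 30.0
```

Request:
drive_tool --commands '[[[0,0,0.2],[0,0,0]],[[0,0,0.2],[0,0,0]],[[0,0,0],[0,0,0]],[[0,0,0],[0,0,0]]]'

```text
clock: 15.25
position: [579.8, 166.5, 117.4]
tcp_rot: [3.042, 0.779, -0.002]
contact_force: [-0.3, 0.7, -3.8]
grip_width: 15.4
finger_force: 30.0
```

```bash
python3 -c "
from h import *
st()"
```

```text
15.25 tcp [579.8 166.5 117.4] lid yaw 118.74 tool z [-6.0e-04 -1.6e-03 -1.0e+00] F [-0.3  0.7 -3.8] tq [-0.04 -0.02  0.01] grip 15.4 j [-0.71  0.51  0.51  1.76 -0.3   0.95 -1.15]
shift cm to centre [ 0.173  0.04  -0.   ]
tilt fix deg [ 0.06  0.08 -0.  ]
```

Request:
drive_tool --commands '[[[0.08,0,0.1],[0,0,0]],[[0,0,0.1],[0,0,0]],[[0,0,0],[0,0,0]],[[0,0,0],[0,0,0]]]'

```text
clock: 15.58
position: [580.6, 166.9, 115.5]
tcp_rot: [3.042, 0.779, -0.001]
contact_force: [0.7, -0.2, -3.5]
grip_width: 15.6
finger_force: 30.0
```

Request:
drive_tool --commands '[[[0,0,0.1],[0,0,0]],[[0,0,0.1],[0,0,0]],[[0,0,0],[0,0,0]],[[0,0,0],[0,0,0]]]'

```text
clock: 15.92
position: [580.6, 166.9, 113.5]
tcp_rot: [3.042, 0.779, -0.001]
contact_force: [0.1, 0.1, -3.7]
grip_width: 16.1
finger_force: 30.0
```

```bash
python3 -c "
from h import *
st()"
```

```text
15.92 tcp [580.6 166.9 113.5] lid yaw 118.74 tool z [-4.0e-04 -1.5e-03 -1.0e+00] F [ 0.1  0.1 -3.7] tq [ 0.02  0.01 -0.01] grip 16.1 j [-0.71  0.51  0.51  1.76 -0.3   0.94 -1.14]
shift cm to centre [ 0.087  0.037 -0.   ]
tilt fix deg [ 0.07  0.06 -0.  ]
```

Still free, with the plug's underside at about z 116. Continuing in 1 mm steps.

Request:
drive_tool --commands '[[[0,0,0.1],[0,0,0]],[[0,0,0.1],[0,0,0]],[[0,0,0],[0,0,0]],[[0,0,0],[0,0,0]]]'

```text
clock: 16.25
position: [580.6, 166.9, 111.5]
tcp_rot: [3.042, 0.779, -0.001]
contact_force: [0.3, 0.3, -4.2]
grip_width: 15.7
finger_force: 30.0
```

Request:
drive_tool --commands '[[[0,0,0.1],[0,0,0]],[[0,0,0],[0,0,0]],[[0,0,0],[0,0,0]]]'

```text
clock: 16.5
position: [580.6, 167.0, 110.5]
tcp_rot: [3.042, 0.779, -0.001]
contact_force: [-0.2, 0.7, -3.1]
grip_width: 15.4
finger_force: 30.0
```

Request:
drive_tool --commands '[[[0,0,0.1],[0,0,0]],[[0,0,0],[0,0,0]],[[0,0,0],[0,0,0]]]'

```text
clock: 16.75
position: [580.6, 166.9, 109.6]
tcp_rot: [3.042, 0.779, -0.001]
contact_force: [0.2, -0.0, -4.1]
grip_width: 15.8
finger_force: 30.0
```

```bash
python3 -c "
from h import *
st()"
```

```text
16.75 tcp [580.6 166.9 109.6] lid yaw 118.74 tool z [-2.0e-04 -1.4e-03 -1.0e+00] F [ 0.2 -0.  -4.1] tq [ 0.   -0.01  0.  ] grip 15.8 j [-0.71  0.52  0.51  1.77 -0.3   0.93 -1.14]
shift cm to centre [ 0.08   0.035 -0.   ]
tilt fix deg [ 0.07  0.05 -0.  ]
```

Request:
drive_tool --commands '[[[0,0,0.1],[0,0,0]],[[0,0,0],[0,0,0]],[[0,0,0],[0,0,0]]]'

```text
clock: 17.0
position: [580.6, 167.0, 108.5]
tcp_rot: [3.042, 0.779, -0.001]
contact_force: [1.0, -0.2, -4.2]
grip_width: 15.8
finger_force: 30.0
```

Request:
drive_tool --commands '[[[0,0,0.1],[0,0,0]],[[0,0,0],[0,0,0]],[[0,0,0],[0,0,0]]]'

```text
clock: 17.25
position: [580.6, 166.9, 107.5]
tcp_rot: [3.042, 0.779, -0.001]
contact_force: [-0.1, 0.1, -4.2]
grip_width: 15.6
finger_force: 30.0
```

Request:
drive_tool --commands '[[[0,0,0.1],[0,0,0]],[[0,0,0],[0,0,0]],[[0,0,0],[0,0,0]]]'

```text
clock: 17.5
position: [580.9, 166.9, 106.7]
tcp_rot: [3.042, 0.779, -0.0]
contact_force: [-0.3, 0.4, -3.4]
grip_width: 15.5
finger_force: 30.0
```

Request:
drive_tool --commands '[[[0,0,0.05],[0,0,0]],[[0,0,0],[0,0,0]],[[0,0,0],[0,0,0]]]'

```text
clock: 17.75
position: [580.9, 166.8, 106.2]
tcp_rot: [3.042, 0.779, -0.0]
contact_force: [1.3, 0.9, -4.2]
grip_width: 15.8
finger_force: 30.0
```

Request:
drive_tool --commands '[[[0,0,0.05],[0,0,0]],[[0,0,0],[0,0,0]],[[0,0,0],[0,0,0]]]'

```text
clock: 18.0
position: [580.8, 166.8, 105.6]
tcp_rot: [3.042, 0.779, -0.0]
contact_force: [2.1, -0.4, -2.6]
grip_width: 15.8
finger_force: 30.0
```

```bash
python3 -c "
from h import *
st()"
```

```text
18.0 tcp [580.8 166.8 105.6] lid yaw 118.73 tool z [ 1.0e-04 -1.5e-03 -1.0e+00] F [ 2.1 -0.4 -2.6] tq [-0.16 -0.19 -0.  ] grip 15.8 j [-0.71  0.52  0.51  1.77 -0.31  0.93 -1.14]
shift cm to centre [ 0.067  0.014 -0.   ]
tilt fix deg [ 0.08  0.04 -0.  ]
```

Request:
drive_tool --commands '[[[0.05,0.03,0.03],[0,0,0]],[[0,0,0],[0,0,0]],[[0,0,0],[0,0,0]]]'

```text
clock: 18.25
position: [581.1, 166.9, 105.2]
tcp_rot: [3.042, 0.779, -0.001]
contact_force: [1.0, -0.2, -3.9]
grip_width: 15.7
finger_force: 30.0
```

```bash
python3 -c "
from h import *
st()"
```

```text
18.25 tcp [581.1 166.9 105.2] lid yaw 118.74 tool z [-4.0e-04 -1.4e-03 -1.0e+00] F [ 1.  -0.2 -3.9] tq [-0.1  -0.14 -0.02] grip 15.7 j [-0.7   0.53  0.51  1.77 -0.31  0.93 -1.14]
shift cm to centre [ 0.035  0.01  -0.   ]
tilt fix deg [ 0.06  0.06 -0.  ]
```

Fz is back to the lid's weight, so the contact was sideways only. Another nudge and then small steps down.

Request:
drive_tool --commands '[[[0.06,0.03,0.03],[0,0,0]],[[0,0,0],[0,0,0]],[[0,0,0],[0,0,0]]]'

```text
clock: 18.5
position: [581.5, 166.9, 104.8]
tcp_rot: [3.042, 0.78, -0.002]
contact_force: [-0.9, -0.2, -4.0]
grip_width: 15.7
finger_force: 30.0
```

Request:
drive_tool --commands '[[[0,0,0.05],[0,0,0]],[[0,0,0],[0,0,0]],[[0,0,0],[0,0,0]]]'

```text
clock: 18.75
position: [581.6, 166.8, 104.4]
tcp_rot: [3.042, 0.779, -0.002]
contact_force: [-0.6, -0.1, -4.1]
grip_width: 15.8
finger_force: 30.0
```

Request:
drive_tool --commands '[[[0,0,0.05],[0,0,0]],[[0,0,0],[0,0,0]],[[0,0,0],[0,0,0]]]'

```text
clock: 19.0
position: [581.7, 166.8, 103.9]
tcp_rot: [3.042, 0.779, -0.001]
contact_force: [-0.2, -2.2, -2.6]
grip_width: 15.9
finger_force: 30.0
```

```bash
python3 -c "
from h import *
st()"
```

```text
19.0 tcp [581.7 166.8 103.9] lid yaw 118.73 tool z [-6.0e-04 -1.6e-03 -1.0e+00] F [-0.2 -2.2 -2.6] tq [-0.31  0.3   0.03] grip 15.9 j [-0.7   0.53  0.51  1.77 -0.31  0.93 -1.14]
shift cm to centre [-0.008 -0.032 -0.   ]
tilt fix deg [ 0.07  0.07 -0.  ]
```

Request:
drive_tool --commands '[[[0,0.03,0.05],[0,0,0]],[[0,0,0],[0,0,0]],[[0,0,0],[0,0,0]]]'

```text
clock: 19.25
position: [581.9, 166.6, 103.4]
tcp_rot: [3.042, 0.779, -0.001]
contact_force: [-0.9, -1.7, -3.9]
grip_width: 16.1
finger_force: 30.0
```

```bash
python3 - <<'E'
from h import *
st()
S=camera_params("side");s=snapshot("side");cv2.imwrite("pics/s8.png",s[:,:,::-1])
# compare with before: vertical drop in image of the flange's front edge vs collar front, column near axis
a=cv2.imread("pics/side.png").astype(int)
c=cur()[:3,3]
u=proj(S,[[c[0],c[1],122]])[0].astype(int);print(u)
for x in(u[0]-14,u[0],u[0]+14): print(x,[ (y,tuple(s[y,x].tolist())) for y in range(u[1]+12,u[1]+44,2)])
th=np.radians(np.arange(40,150,20))
for r,z in((66,128),(66,122),(66,115),(66,134)): print(r,z,proj(S,np.c_[c[0]+r*np.cos(th),c[1]+r*np.sin(th),0*th+z]).round(1).tolist())
E
```

```text
19.25 tcp [581.9 166.6 103.4] lid yaw 118.73 tool z [-4.0e-04 -1.5e-03 -1.0e+00] F [-0.9 -1.7 -3.9] tq [-0.33  0.32  0.04] grip 16.1 j [-0.7   0.53  0.5   1.77 -0.31  0.92 -1.14]
shift cm to centre [-0.016 -0.059 -0.   ]
tilt fix deg [ 0.07  0.06 -0.  ]
[228 214]
214 [(226, (147, 129, 105)), (228, (146, 130, 105)), (230, (135, 119, 93)), (232, (124, 117, 117)), (234, (115, 107, 97)), (236, (115, 102, 80)), (238, (116, 102, 81)), (240, (113, 99, 78)), (242, (117, 106, 82)), (244, (141, 126, 101)), (246, (148, 132, 102)), (248, (152, 136, 110)), (250, (127, 110, 90)), (252, (104, 90, 72)), (254, (83, 73, 60)), (256, (108, 96, 81))]
228 [(226, (144, 130, 104)), (228, (141, 126, 102)), (230, (142, 126, 101)), (232, (156, 140, 113)), (234, (111, 103, 90)), (236, (127, 116, 100)), (238, (125, 110, 86)), (240, (123, 110, 88)), (242, (120, 111, 87)), (244, (120, 105, 85)), (246, (122, 110, 89)), (248, (120, 109, 84)), (250, (123, 111, 89)), (252, (119, 109, 82)), (254, (120, 105, 82)), (256, (108, 97, 78))]
242 [(226, (141, 125, 101)), (228, (145, 132, 102)), (230, (130, 114, 90)), (232, (119, 117, 110)), (234, (119, 109, 94)), (236, (113, 97, 75)), (238, (117, 103, 81)), (240, (117, 104, 83)), (242, (117, 103, 80)), (244, (114, 102, 81)), (246, (113, 100, 81)), (248, (115, 102, 83)), (250, (112, 98, 78)), (252, (115, 100, 79)), (254, (94, 81, 68)), (256, (88, 76, 59))]
66 128 [[202.6, 219.9], [207.2, 225.6], [214.7, 229.8], [224.0, 231.8], [234.0, 231.4], [243.3, 228.7]]
66 122 [[202.8, 221.7], [207.4, 227.4], [214.8, 231.6], [224.2, 233.7], [234.1, 233.3], [243.3, 230.5]]
66 115 [[203.0, 223.8], [207.6, 229.5], [215.0, 233.7], [224.3, 235.8], [234.2, 235.4], [243.4, 232.6]]
66 134 [[202.4, 218.0], [207.0, 223.7], [214.5, 227.9], [223.9, 230.0], [233.9, 229.6], [243.2, 226.8]]
```

Request:
drive_tool --commands '[[[-0.01,0.08,0.03],[0,0,0]],[[0,0,0],[0,0,0]],[[0,0,0],[0,0,0]]]'

```text
clock: 19.55
position: [582.2, 166.4, 103.2]
tcp_rot: [3.042, 0.78, -0.001]
contact_force: [-2.7, 0.5, -1.4]
grip_width: 15.6
finger_force: 30.0
```

Request:
drive_tool --commands '[[[0,0,0.05],[0,0,0]],[[0,0,0],[0,0,0]],[[0,0,0],[0,0,0]]]'

```text
clock: 19.8
position: [582.4, 166.3, 103.0]
tcp_rot: [3.042, 0.78, -0.0]
contact_force: [-2.6, 1.0, 0.6]
grip_width: 15.9
finger_force: 30.0
```

Request:
drive_tool --commands '[[[0,0,0.05],[0,0,0]],[[0,0,0],[0,0,0]],[[0,0,0],[0,0,0]]]'

```text
clock: 20.05
position: [582.6, 166.4, 102.5]
tcp_rot: [3.043, 0.78, 0.0]
contact_force: [-2.5, 1.5, 2.2]
grip_width: 15.9
finger_force: 30.0
```

```bash
python3 -c "
from h import *
st()"
```

```text
20.05 tcp [582.6 166.4 102.5] lid yaw 118.75 tool z [ 2.e-04 -7.e-04 -1.e+00] F [-2.5  1.5  2.2] tq [ 0.2   0.93 -0.13] grip 15.9 j [-0.7   0.53  0.5   1.77 -0.31  0.92 -1.13]
shift cm to centre [-0.064 -0.102 -0.   ]
tilt fix deg [ 0.04  0.01 -0.  ]
```

Request:
drive_tool --commands '[[[-0.06,-0.03,-0.03],[0,-0.8,0]],[[0,0,0],[0,0,0]],[[0,0,0],[0,0,0]]]'

```text
clock: 20.3
position: [582.2, 166.1, 102.3]
tcp_rot: [3.038, 0.779, -0.021]
contact_force: [-1.1, 0.6, -1.6]
grip_width: 15.6
finger_force: 30.0
```

```bash
python3 -c "
from h import *
st()"
```

```text
20.3 tcp [582.2 166.1 102.3] lid yaw 118.76 tool z [-0.0117 -0.0083 -0.9999] F [-1.1  0.6 -1.6] tq [0.36 0.09 0.05] grip 15.6 j [-0.7   0.54  0.51  1.76 -0.31  0.94 -1.14]
shift cm to centre [-0.019 -0.115  0.   ]
tilt fix deg [ 0.09  0.82 -0.  ]
```

Request:
drive_tool --commands '[[[0,0,0.05],[0,0,0]],[[0,0,0],[0,0,0]],[[0,0,0],[0,0,0]]]'

```text
clock: 20.55
position: [582.2, 166.1, 102.2]
tcp_rot: [3.039, 0.779, -0.02]
contact_force: [-0.9, 1.3, 0.0]
grip_width: 15.9
finger_force: 30.0
```

Request:
drive_tool --commands '[[[0,0,0.05],[0,0,0]],[[0,0,0],[0,0,0]],[[0,0,0],[0,0,0]]]'

```text
clock: 20.8
position: [582.3, 166.1, 102.2]
tcp_rot: [3.039, 0.778, -0.02]
contact_force: [-1.4, 1.5, 4.6]
grip_width: 15.7
finger_force: 30.0
```

```bash
python3 -c "
from h import *
st()"
```

```text
20.8 tcp [582.3 166.1 102.2] lid yaw 118.74 tool z [-0.0112 -0.0075 -0.9999] F [-1.4  1.5  4.6] tq [ 0.34  0.35 -0.  ] grip 15.7 j [-0.7   0.54  0.51  1.76 -0.31  0.94 -1.14]
shift cm to centre [-0.022 -0.118  0.   ]
tilt fix deg [ 0.07  0.77 -0.  ]
```

```bash
python3 - <<'E'
from h import *
S=camera_params("side");s=(snapshot("side").astype(float)+snapshot("side")+snapshot("side"))/3
cv2.imwrite("pics/s9.png",s[:,:,::-1])
c=np.array([581.5,166.8])
for t in (50,70,90,110,130,150):
    e=np.array([np.cos(np.radians(t)),np.sin(np.radians(t))])
    zs=np.arange(137,101,-2.)
    p=proj(S,np.c_[np.tile(c+66*e,(len(zs),1)),zs]).astype(np.float32)
    v=cv2.remap(s.astype(np.float32),p[None,:,0].copy(),p[None,:,1].copy(),cv2.INTER_LINEAR)[0]
    print(t,[(int(z),int(k.mean()),int(k[0]-k[2])) for z,k in zip(zs,v)])
E
```

```text
50 [(137, 125, 40), (135, 123, 40), (133, 122, 38), (131, 121, 36), (129, 118, 37), (127, 115, 35), (125, 111, 31), (123, 105, 27), (121, 98, 21), (119, 93, 16), (117, 91, 11), (115, 90, 9), (113, 89, 14), (111, 88, 18), (109, 86, 23), (107, 85, 25), (105, 85, 26), (103, 85, 26)]
70 [(137, 124, 41), (135, 125, 41), (133, 126, 41), (131, 126, 41), (129, 125, 41), (127, 120, 39), (125, 111, 36), (123, 107, 26), (121, 105, 17), (119, 110, 9), (117, 109, 8), (115, 105, 11), (113, 101, 21), (111, 98, 28), (109, 97, 32), (107, 96, 33), (105, 97, 31), (103, 97, 32)]
90 [(137, 124, 41), (135, 125, 41), (133, 126, 42), (131, 126, 42), (129, 127, 42), (127, 126, 41), (125, 122, 38), (123, 114, 27), (121, 113, 17), (119, 116, 6), (117, 113, 8), (115, 110, 12), (113, 105, 23), (111, 103, 30), (109, 103, 35), (107, 103, 35), (105, 103, 34), (103, 102, 35)]
110 [(137, 124, 43), (135, 124, 42), (133, 127, 41), (131, 130, 41), (129, 131, 42), (127, 120, 39), (125, 102, 33), (123, 99, 31), (121, 101, 31), (119, 111, 33), (117, 118, 37), (115, 124, 41), (113, 115, 38), (111, 108, 36), (109, 105, 35), (107, 105, 35), (105, 105, 35), (103, 105, 35)]
130 [(137, 125, 40), (135, 126, 41), (133, 125, 42), (131, 126, 43), (129, 125, 43), (127, 119, 39), (125, 111, 34), (123, 102, 27), (121, 106, 16), (119, 109, 8), (117, 109, 12), (115, 109, 20), (113, 109, 30), (111, 104, 32), (109, 101, 33), (107, 100, 34), (105, 101, 34), (103, 103, 33)]
150 [(137, 124, 42), (135, 125, 42), (133, 126, 44), (131, 123, 43), (129, 116, 40), (127, 103, 34), (125, 101, 27), (123, 102, 18), (121, 108, 10), (119, 109, 7), (117, 105, 8), (115, 101, 17), (113, 97, 25), (111, 94, 29), (109, 93, 31), (107, 93, 31), (105, 94, 31), (103, 94, 31)][ WARN:0@3.595] global loadsave.cpp:1063 imwrite_ Unsupported depth image for selected encoder is fallbacked to CV_8U.
```

The side-view profile shows the flange directly on the collar at z≈122 all round, with no 6 mm slit, and the arm stopped flat. The lid is home. I'll unload and let go.

Request:
drive_tool --commands '[[[0,0,-0.06],[0,0,0]],[[0,0,0],[0,0,0]],[[0,0,0],[0,0,0]]]'

```text
clock: 21.2
position: [582.1, 166.0, 102.2]
tcp_rot: [3.039, 0.779, -0.021]
contact_force: [0.2, 2.7, 2.6]
grip_width: 16.1
finger_force: 30.0
```

Request:
drive_tool --commands '[[[0,0,0],[0,0,0]],[[0,0,0],[0,0,0]],[[0,0,0],[0,0,0]],[[0,0,0],[0,0,0]],[[0,0,0],[0,0,0]],[[0,0,0],[0,0,0]],[[0,0,0],[0,0,0]],[[0,0,0],[0,0,0]]]' --hand 5

```text
clock: 21.87
position: [581.6, 165.9, 102.1]
tcp_rot: [3.039, 0.778, -0.022]
contact_force: [1.4, 0.3, -0.4]
grip_width: 50.1
finger_force: 0.0
```

Request:
drive_tool --commands '[[[0,0,-0.4],[0,0,0]],[[0,0,-0.8],[0,0,0]],[[0,0,-1.5],[0,0,0]],[[0,0,-2.5],[0,0,0]],[[0,0,-3],[0,0,0]],[[0,0,-3],[0,0,0]],[[0,0,-3],[0,0,0]],[[0,0,-2],[0,0,0]]]'

```text
clock: 22.53
position: [585.0, 167.2, 268.4]
tcp_rot: [3.039, 0.778, -0.015]
contact_force: [1.1, -0.1, 0.7]
grip_width: 50.2
finger_force: 0.0
```

Request:
drive_tool --commands '[[[-3,3,-1],[0,0,0]],[[-3,3,-1],[0,0,0]],[[-2.5,2.5,0],[0,0,0]],[[-2.5,2.5,0],[0,0,0]],[[-2,2,0],[0,0,0]],[[0,0,0],[0,0,0]],[[0,0,0],[0,0,0]],[[0,0,0],[0,0,0]]]'

```text
clock: 23.2
position: [533.8, -4.8, 285.9]
tcp_rot: [3.039, 0.779, -0.02]
contact_force: [-0.1, 0.1, 0.1]
grip_width: 49.8
finger_force: 0.0
```

```bash
python3 - <<'E'
from h import *
st()
S=camera_params("side");T=camera_params("top")
s=(snapshot("side").astype(np.float32)+snapshot("side")+snapshot("side"))/3;t=snapshot("top")
cv2.imwrite("pics/s10.png",s[:,:,::-1].astype(np.uint8));cv2.imwrite("pics/t10.png",t[:,:,::-1])
c=np.array([581.5,166.8])
for a in (40,60,80,100,140,160):
    e=np.array([np.cos(np.radians(a)),np.sin(np.radians(a))]);zs=np.arange(135,107,-2.)
    p=proj(S,np.c_[np.tile(c+66*e,(len(zs),1)),zs]).astype(np.float32)
    v=cv2.remap(s,p[None,:,0].copy(),p[None,:,1].copy(),cv2.INTER_LINEAR)[0]
    print(a,[(int(z),int(k.mean()),int(k[0]-k[2])) for z,k in zip(zs,v)])
# bystanders: changes between first and last pictures (outside crock/lid/gripper)
for n_,x in(("side",s.astype(np.uint8)),("top",t)):
    d=np.abs(cv2.imread(f"pics/{n_}.png")[:,:,::-1].astype(int)-x).max(2)>45
    d=cv2.morphologyEx(d.astype(np.uint8),cv2.MORPH_OPEN,np.ones((3,3)))
    print(n_,[r[:5].tolist() for r in cv2.connectedComponentsWithStats(d)[2][1:] if r[4]>15])
E
```

```text
23.2 tcp [533.8  -4.8 285.9] lid yaw 118.75 tool z [-0.0113 -0.0069 -0.9999] F [-0.1  0.1  0.1] tq [ 0.05 -0.01 -0.02] grip 49.8 j [-0.6   0.21  0.66  1.74 -0.13  1.24 -0.98]
shift cm to centre [ 12.443 -12.775  -0.173]
tilt fix deg [ 0.04  0.76 -0.  ]
40 [(135, 117, 40), (133, 115, 39), (131, 114, 38), (129, 111, 37), (127, 109, 36), (125, 108, 32), (123, 104, 31), (121, 100, 29), (119, 104, 26), (117, 103, 23), (115, 97, 21), (113, 94, 26), (111, 92, 30), (109, 93, 33)]
60 [(135, 123, 41), (133, 123, 41), (131, 123, 40), (129, 120, 39), (127, 115, 38), (125, 107, 33), (123, 101, 27), (121, 97, 19), (119, 98, 13), (117, 101, 8), (115, 99, 13), (113, 97, 18), (111, 93, 24), (109, 92, 28)]
80 [(135, 122, 40), (133, 123, 41), (131, 124, 42), (129, 123, 41), (127, 120, 39), (125, 109, 35), (123, 106, 26), (121, 107, 16), (119, 109, 10), (117, 110, 8), (115, 108, 12), (113, 104, 21), (111, 99, 32), (109, 99, 33)]
100 [(135, 122, 42), (133, 124, 42), (131, 127, 43), (129, 129, 43), (127, 126, 40), (125, 112, 34), (123, 111, 25), (121, 112, 15), (119, 113, 8), (117, 114, 8), (115, 113, 15)
[... 1507 characters left out ...]
5, 5, 16, 58], [273, 155, 10, 6, 57], [271, 155, 29, 62, 851], [469, 154, 4, 5, 16], [212, 157, 57, 80, 2616], [420, 156, 29, 5, 113], [396, 158, 13, 4, 43], [410, 158, 9, 4, 28], [174, 168, 34, 38, 392], [388, 169, 15, 6, 59], [354, 170, 33, 7, 140], [378, 177, 6, 4, 21], [437, 176, 8, 11, 52], [448, 176, 14, 7, 59], [337, 178, 31, 9, 153], [302, 182, 7, 22, 96], [325, 187, 8, 9, 58], [342, 189, 15, 6, 63], [441, 191, 7, 6, 31], [208, 196, 6, 7, 27], [268, 210, 12, 27, 188], [262, 238, 17, 38, 450], [211, 240, 43, 82, 2188], [262, 275, 16, 75, 833], [477, 311, 35, 44, 1006], [219, 325, 20, 4, 74], [219, 331, 21, 11, 166], [263, 353, 12, 7, 69], [233, 363, 33, 21, 495], [218, 376, 3, 6, 18]]
```

```bash
python3 -c "
from cell import *
print(sign_off())"
```

```text
the job is handed in; nothing more can be done
None
```

The stoneware lid is on the crock and let go, lying flat on the collar with its lugs in the gaps going by the side-camera check, and the job was handed in at about 23 s with the arm clear; `sign_off()` gave no verdict.

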